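# Record the inspection verdict on the key box

## Robot

A 6-joint arm with a two-finger parallel gripper is mounted at the origin on a cart in front of the work surface, level with it; the furniture and walls round the work are solid. World frame = base frame: x ahead of the robot, y to its left, z up, the work surface at z = 0. Lengths are in m, angles in rad, forces in N, time in s.
With the tool pointing down it reaches from about 0.325 to 1 m from the base axis. Payload 5.1 kg.
Tool frame: the origin (TCP) lies at the very end of the fingers, on their centre line; the grasp point (between the pads) lies 19 mm behind it; x points along the fingers, y is the direction in which the jaws open and shut, and the axes are right-handed (so a half turn about x gives the same grasp; the last joint's range is limited). The gripper opens to 85 mm and grips with 20 to 120 N. Pads are 22 mm wide; open, the fingers measure 114 mm over their backs; the gripper's body (76 mm by 85 mm) begins 54 mm behind the grasp point. The pads swing forward as they close: fully open they stand 13 mm farther back than shut.
Start: joints at [1.195, 0.124, 1.65, -0, 1.367, -0.083], TCP at [0.188, 0.622, 0.193] pointing down, gripper open.
Joint ranges: [-2.61, 2.61], [-1.02, 2.33], [0.03, 2.71], [-1.35, 4.49], [0.32, 2.68], [-2.91, 2.91]. Speed limits (rad/s): [2.57, 2.57, 3.14, 3.14, 3.14, 3.14].

## Interface

Orientations are given as a 3x3 rotation matrix whose columns are the frame's x, y, z axes.
In Python, from cell import robot gives the robot as it stands.
- The arm moves only by the tool apply_moves, never from a script. Its argument "commands" is a list of rows, each a list of 6 numbers: the shift along the tool's x, y, z in mm, then the turn, a rotation vector about the tool's x, y, z in rad. In form: [[x, y, z, ax, ay, az], ...]. A call has 1 to 10 rows; each row shifts and turns the pose as measured when the row begins, along the tool's axes as they then stand; what a row does not reach is not made up. A row lasts 1/8 s, in which the tool goes at most 62.5 mm and 10.7 degrees, less where a joint would pass 70% of its speed; a pose out of reach is approached as far as the arm can. A call with a gripper value outside its range is refused whole. "claw" is the opening, from 0 (shut) to 1 (fully open), set as the call begins (left out, the last holds). The fingers move at their own pace and stop on an object; the grip force is fixed at half the most. Time passes only in rows, so rows that do not move let the fingers close. It gives the time, the measured TCP pose, the force and the opening at its end, in the units of the state.
- robot.state(): the state, without advancing time (a new reading comes with each control period).
- robot.get_image(name): name is "side" or "top"; returns a dict with "image" (480x640x3 uint8, blue, green, red), "range_z" (480x640 float32, m along the optical axis (not along the pixel's ray), 0 where there is no reading), "fx", "fy", "cx", "cy" (pixels), "k1" (the pictures are not rectified: a ray, as slopes to the right and down, at radius r is drawn at 1 + k1 r^2 times it, then the intrinsics apply), "rvec" (rotation vector, rad) and "tvec" (3), from world to camera coordinates, as OpenCV has them. Camera axes: x right, y down, z forward; pixel columns grow to the right and rows downward; lengths in m; the calibration is good to about 2 mm. A picture is of the moment at which its call begins.
- robot.sign_off(): hands the job in, once; it reports no verdict.
Trained networks look in a picture, given as the dict that the camera call returned (one of the last four; its "shot" number tells which), for a name from the list of things; names that differ only in an ending like _2 or _b are one class to them, and where a whole thing is asked for, a point or a joint stands for the part that bears it (a point fixed in the world has none). Each returns a list of dicts, best first, with "confidence" (0 to 1); they miss things now and then, are a little off and sometimes report something else, mostly with a low value. They report only what shows in the picture. A call takes as long as a camera call.
- robot.boxes_of(picture, thing): "xyz" ([x, y, z] in m, in world coordinates, good to about 4 mm: the middle of the surface that is visible of it).
- robot.cut_out(picture, thing): "region" (480x640 bool, what is visible of it).
The state is a dict: "time_s": time; "joint_pos": joint angles; "joint_vel": joint speeds; "tau": joint torques, N m; "eef_pos": TCP position; "ee_rot": TCP orientation; "force": force on the tool from outside, world axes, zero at the start; "ft_torque": the same for the moment, N m; "grip_width": finger opening in m.
Only numpy, scipy, OpenCV 4.12 (cv2) and the standard library are available. Lean on these libraries where they do the work, as an engineer would, in place of code of your own. Each camera call takes 0.05 s, during which the arm holds its last target.

## Task

Look at the bottle standing in the aluminium ring. If it carries a label, lightly press the green key on the key box; if it has no label, lightly press the red key. Then lightly press the blue key to store the verdict and withdraw; leave the other keys, the bottles, the loose cap and the marker alone, and pick nothing up.

Things in the scene. Friction and masses are not known exactly. Their poses are not given: they have to be found in the camera images.
- key_green_top (a point): Round green push key, 30 mm across, on a spring, one of four on the key box. This point is the centre of its top face (it moves with the key); z points up. Meaning: pass. Keys stand 66 mm apart in one row along the box, in an order that differs from start to start; each top stands 61 mm above the table (22 mm above the box) when not pressed.
- key_red_top (a point): Round red push key, 30 mm across, on a spring, one of four on the key box. This point is the centre of its top face (it moves with the key); z points up. Meaning: reject. Keys stand 66 mm apart in one row along the box, in an order that differs from start to start; each top stands 61 mm above the table (22 mm above the box) when not pressed.
- key_blue_top (a point): Round blue push key, 30 mm across, on a spring, one of four on the key box. This point is the centre of its top face (it moves with the key); z points up. Meaning: enter, stores the verdict. Keys stand 66 mm apart in one row along the box, in an order that differs from start to start; each top stands 61 mm above the table (22 mm above the box) when not pressed.
- key_yellow_top (a point): Round yellow push key, 30 mm across, on a spring, one of four on the key box. This point is the centre of its top face (it moves with the key); z points up. Meaning: call for help; not needed here. Keys stand 66 mm apart in one row along the box, in an order that differs from start to start; each top stands 61 mm above the table (22 mm above the box) when not pressed.
- key_green (a joint): Travel of the green key in m: 0 when released, 0.006 when fully down (about 3.5 N at the bottom, less on the way; it needs at least 3 mm of travel to register, and springs back when let go).
- key_red (a joint): Travel of the red key in m: 0 when released, 0.006 when fully down (about 3.5 N at the bottom, less on the way; it needs at least 3 mm of travel to register, and springs back when let go).
- key_blue (a joint): Travel of the blue key in m: 0 when released, 0.006 when fully down (about 3.5 N at the bottom, less on the way; it needs at least 3 mm of travel to register, and springs back when let go).
- key_yellow (a joint): Travel of the yellow key in m: 0 when released, 0.006 when fully down (about 3.5 N at the bottom, less on the way; it needs at least 3 mm of travel to register, and springs back when let go).
- key_box: Low fixed key box, white with a grey top, 110 mm (its x) x 280 mm (its y) x 36 mm high, a blank black display strip along its far edge and the four coloured keys on top. Origin: centre of its underside, on a dark 3 mm mat that lies on the table; it is turned by up to 0.25 rad about the vertical.
- ring: Flat aluminium locating ring fixed to the table to the right of the key box, 74 mm outside, 60 mm inside, 10 mm high, with three small screw lugs: the inspection place. The bottle standing in it is the sample. Origin: its centre, on the table.
- labelled_mid (a point): Upright filled sauce bottle, 54 mm across, 166 mm high, yellow screw cap, WITH a yellow label on the lower half of its near side (the label covers half the way round and faces the robot or up to about 60 degrees to the robot's left; the back is bare and see-through). It stands either in the ring or alone on the table about 0.1 to 0.2 m farther to the right. This point is on its axis at half height (83 mm above the table).
- plain_mid (a point): Upright filled sauce bottle, 54 mm across, 166 mm high, yellow screw cap, WITHOUT any label. It stands either in the ring or alone on the table about 0.1 to 0.2 m farther to the right. This point is on its axis at half height (83 mm above the table).
- stray_cap: Loose yellow screw cap, 29 mm across, 17 mm high, lying on the dark mat just in front of the key box (on the robot's side). Origin: centre of its underside.
- marker: Loose marker pen, white and blue, 135 mm long, 17 mm thick, lying on the table near its front edge, at the far right. Origin: middle of its length, on the table.

How it is judged:
On the way, in this order (a step that is already met when the one before it is completed fails the run):
1. the key that fits the sample is pressed: green for a labelled bottle in the ring, red for a plain one (((horizontal distance between labelled_mid and ring below 0.03 m and value of joint key_green above 0.003 m) or (horizontal distance between plain_mid and ring below 0.03 m and value of joint key_red above 0.003 m))), for 0.05 s.
2. that key is up again and the blue key is pressed (value of joint key_blue above 0.003 m and value of joint each of key_green, key_red below 0.001 m), for 0.05 s.
At the end, for the whole second after the job is handed in: All four keys are released (each within 1 mm of fully up), both bottles stand upright (within 0.1 rad), one of them in the ring, and the bottles, cap and marker lie within 15 mm of where they were (value of joint each of key_green, key_red, key_blue, key_yellow below 0.001 m and horizontal distance between any of labelled_mid, plain_mid and ring below 0.03 m and angle between each of labelled_mid, plain_mid's own z axis and vertical below 0.1 rad and distance of each of labelled_mid, plain_mid, stray_cap, marker from where it was at the start of the episode below 0.015 m); the robot touches nothing.
It fails at once if the red key pressed (2 mm or more) though the bottle in the ring is labelled (horizontal distance between labelled_mid and ring below 0.03 m and value of joint key_red above 0.002 m).
It fails at once if the green key pressed (2 mm or more) though the bottle in the ring has no label (horizontal distance between plain_mid and ring below 0.03 m and value of joint key_green above 0.002 m).
It fails at once if the yellow key pressed (2 mm or more) (value of joint key_yellow above 0.002 m).
It fails at once if a bottle, the cap or the marker shifted by more than 15 mm, lifted or carried (distance of any of labelled_mid, plain_mid, stray_cap, marker from where it was at the start of the episode above 0.015 m).
It fails at once if anything pressed with more than 30 N (contact force between any of the fingers, the arm and anything else above 30 N).
It also fails if it takes over 32 s, if anything falls off the work surface, if the arm or the gripper's body presses on something with over 40 N, if the wrist force passes 120 N, or if a joint passes its speed limit or range.

## Working session

There is one attempt and no reset: what is moved stays moved. The work goes in short steps, Python scripts to look and compute and a tool call to move; the robot and the scene stay as the last step left them, time stands still between calls to the robot, and variables do not carry over. Pictures are saved under pics/ and viewed, and the job is handed in when it is done.

Besides the shell and the picture viewer there is one more tool, called after ">>>" in YAML: its name, and indented under it one key for each argument. apply_moves: Moves the arm, as the interface text tells. Its arguments: {"type":"object","properties":{"commands":{"type":"array"},"claw":{"type":"number"}},"required":["commands"]}

```bash
mkdir -p pics; ls; python3 - <<'E'
from cell import robot
import cv2
s=robot.state();print(s['time_s'],s['eef_pos'],s['ee_rot'],s['grip_width'],s['force'])
for n in ('side','top'):
    p=robot.get_image(n);cv2.imwrite(f'pics/{n}0.png',p['image']);print(n,p['tvec'],p['rvec'])
    for t in ['key_green_top','key_red_top','key_blue_top','key_yellow_top','ring','labelled_mid','plain_mid','stray_cap','key_box','marker']:
        print(t,[(d['xyz'],round(d['confidence'],2)) for d in robot.boxes_of(p,t)][:3])
E
```

```text
pics
0.0 [0.18740312 0.62168066 0.19136224] [[-7.68545002e-04  2.88659273e-01  9.57431582e-01]
 [-1.93344710e-03  9.57429646e-01 -2.88660242e-01]
 [-9.99997836e-01 -2.07299170e-03 -1.77720335e-04]] 0.08531039865964873 [-0.36990707  0.28643843 -0.46324101]
side [-0.47461496  0.08686749  1.26069514] [ 2.10674377 -0.20811741  0.13546055]
key_green_top [([0.4842, 0.1458, 0.0603], 0.65)]
key_red_top [([0.4822, 0.2137, 0.0602], 0.47)]
key_blue_top [([0.4812, 0.081, 0.0612], 0.66)]
key_yellow_top [([0.3302, -0.4593, 0.0158], 0.42), ([0.471, 0.2808, 0.0581], 0.39)]
ring []
labelled_mid [([0.53, -0.1934, 0.123], 0.94)]
plain_mid [([0.472, 0.2765, 0.0586], 0.58), ([0.4783, 0.1465, 0.0577], 0.37)]
stray_cap []
key_box [([0.4855, 0.1137, 0.0403], 0.87)]
marker [([0.3294, -0.4621, 0.0148], 0.72)]
top [-0.09105796  0.4297179   1.10519904] [ 2.22562291 -2.16113925  0.03373875]
key_green_top [([0.4777, 0.1561, 0.0559], 0.45)]
key_red_top [([0.4754, 0.2222, 0.059], 0.54)]
key_blue_top [([0.4792, 0.0897, 0.0604], 0.69)]
key_yellow_top [([0.4714, 0.2828, 0.0603], 0.49)]
ring [([0.516, -0.1685, 0.0039], 0.7)]
labelled_mid [([0.5244, -0.1699, 0.1138], 0.9)]
plain_mid [([0.4803, -0.2795, 0.1111], 0.78)]
stray_cap [([0.4006, 0.135, 0.0232], 0.51)]
key_box [([0.4905, 0.177, 0.0387], 0.86)]
marker [([0.3235, -0.4571, 0.0162], 0.79)]
```

View pics/side0.png

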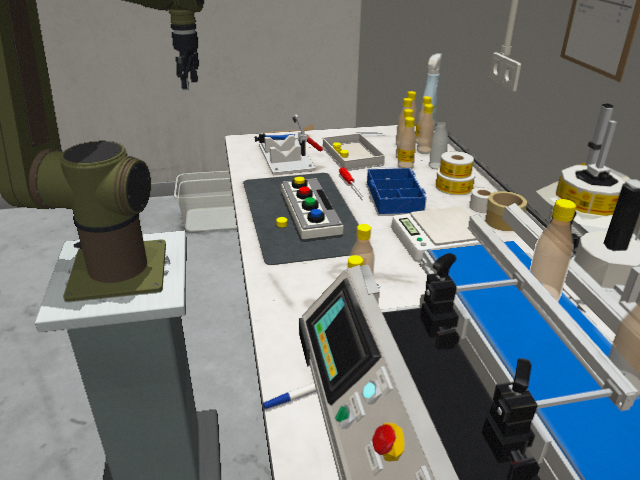

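View pics/top0.png

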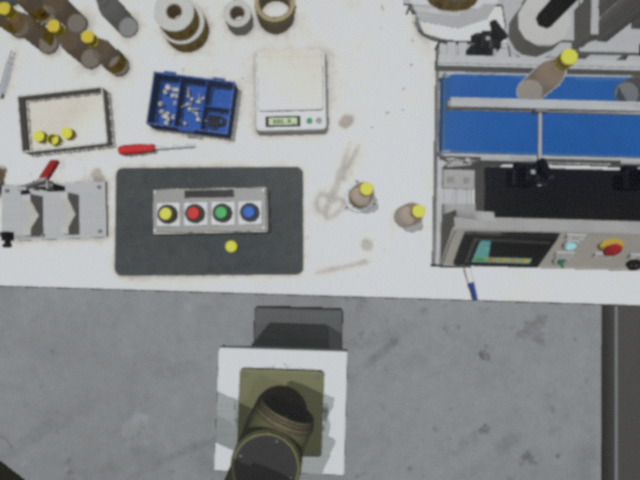

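The overview shows the keys yellow, red, green, blue from left to right in the top view (pixels 166–250, row 212). The ring bottle is near (362,195) and the other bottle near (410,215). I'll zoom in on the bottles to check for the label.

```bash
python3 - <<'E'
import cv2,numpy as np
from cell import robot
a=cv2.imread('pics/side0.png')[215:300,320:400];b=cv2.imread('pics/top0.png')[165:240,330:440]
a=cv2.resize(a,(0,0),fx=6,fy=6,interpolation=2);b=cv2.resize(b,(0,0),fx=6,fy=6,interpolation=2)
cv2.imwrite('pics/z1.png',a);cv2.imwrite('pics/z2.png',b)
for n in('side','top'):
  p=robot.get_image(n);R=cv2.Rodrigues(p['rvec'])[0];print(n,(-R.T@p['tvec']).round(3),p['fx'],p['k1'])
E
```

```text
side [ 0.246 -1.107  0.732] 546.3475199108592 -0.02337106491074367
top [ 0.384 -0.093  1.122] 450.2637533111809 0.0020149381409470834
```

View pics/z1.png

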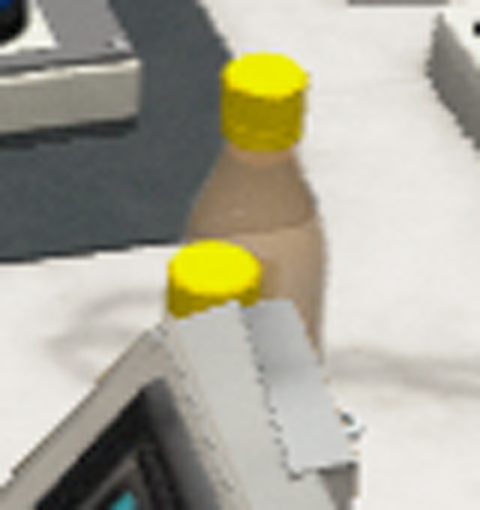

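View pics/z2.png

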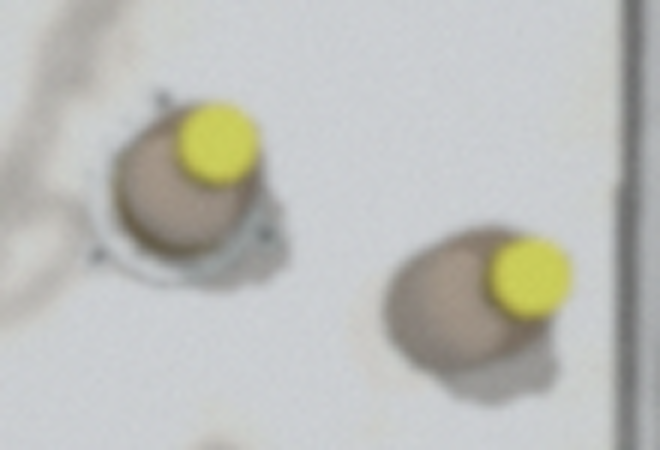

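The zoomed top view shows a dark yellowish edge on the lower-left of the ring bottle at (150,245). The other bottle's edge looks plain. I'll check this with averaged frames.

```bash
python3 - <<'E'
import cv2,numpy as np
from cell import robot
m=np.mean([robot.get_image('top')['image'].astype(float) for _ in range(12)],0)
np.save('m.npy',m)
c=m[165:240,330:440]
v=np.clip((c.mean(2)*0+ (c[...,2]+c[...,1])/2-c[...,0])*3,0,255)   # yellowness
o=np.vstack([cv2.resize(np.clip(c,0,255).astype(np.uint8),None,fx=4,fy=4,interpolation=2),cv2.cvtColor(cv2.resize(v.astype(np.uint8),None,fx=4,fy=4,interpolation=0),8)])
cv2.imwrite('pics/z3.png',o[:600])
for n,bc in(('ring',(360,197)),('free',(407,216))):
  print(n,[ (m[int(round(bc[1]+r*np.sin(t))),int(round(bc[0]+r*np.cos(t)))]).round().astype(int).tolist() for t in np.radians([90,120,150,180]) for r in(5,7,9,11)])
E
```

```text
ring [[129, 139, 148], [119, 128, 135], [84, 100, 107], [123, 127, 128], [130, 140, 149], [109, 120, 127], [75, 93, 101], [145, 149, 150], [129, 139, 148], [122, 131, 139], [75, 94, 104], [116, 126, 130], [133, 145, 156], [130, 140, 149], [108, 122, 130], [119, 134, 139]]
free [[130, 143, 153], [127, 136, 144], [119, 126, 132], [137, 141, 143], [130, 140, 150], [125, 133, 141], [118, 124, 131], [129, 133, 136], [131, 143, 153], [124, 131, 139], [121, 128, 135], [123, 130, 135], [131, 142, 153], [128, 137, 145], [124, 132, 139], [123, 130, 137]]
```

View pics/z3.png

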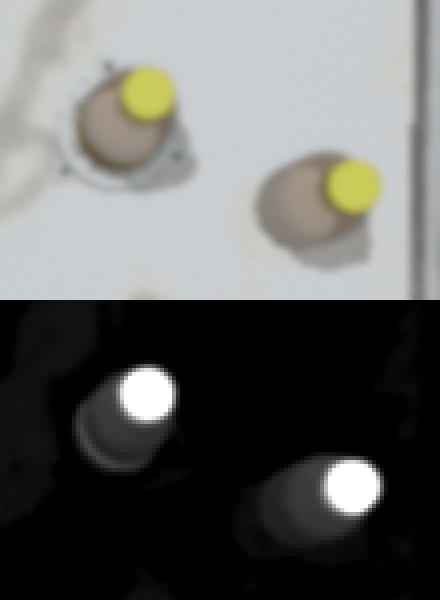

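The label evidence agrees. Only the ring bottle has the yellowish arc (saturation about 0.28, against 0.1 on the free bottle), and the networks say the same. So green is the key to press. Next I'll work out the key positions from both cameras.

```bash
cat > h.py <<'E'
import cv2,numpy as np
from cell import robot
def ray(p,u,v,z):
    x,y=(u-p['cx'])/p['fx'],(v-p['cy'])/p['fy']; a,b=x,y
    for _ in range(20):
        r2=a*a+b*b; a,b=x/(1+p['k1']*r2),y/(1+p['k1']*r2)
    R=cv2.Rodrigues(np.array(p['rvec'],float))[0]; C=-R.T@p['tvec']; d=R.T@np.array([a,b,1]); return C+d*(z-C[2])/d[2]
E
python3 - <<'E'
from h import *
for n in('side','top'):
    p=robot.get_image(n);hsv=cv2.cvtColor(p['image'],cv2.COLOR_BGR2HSV)
    for k,hs in dict(yellow=(22,35),red=(170,190),green=(45,90),blue=(105,130)).items():
        cs=robot.cut_out(p,f'key_{k}_top')
        for c in cs[:1]:
            g=c['region'];ys,xs=np.nonzero(g)
            print(n,k,round(c['confidence'],2),xs.mean().round(1),ys.mean().round(1),np.ptp(xs)+1,np.ptp(ys)+1,ray(p,xs.mean(),ys.mean(),.061).round(4), ray(p,xs.mean(),ys.min()+ (np.ptp(xs))*.0,.061).round(4))
    im=p['image']
    c=im[165:250,270:355] if n=='side' else im[180:260,140:280]
    cv2.imwrite(f'pics/k_{n}.png',cv2.resize(c,None,fx=6 if n=='side' else 5,fy=6 if n=='side' else 5,interpolation=0))
E
```

```text
side yellow 0.38 299.6 179.9 10 7 [0.4749 0.2726 0.061 ] [0.4781 0.2913 0.061 ]
side red 0.41 355.8 261.0 16 13 [ 0.5274 -0.1521  0.061 ] [ 0.5334 -0.1291  0.061 ]
side blue 0.66 315.6 212.6 10 8 [0.4829 0.0779 0.061 ] [0.4865 0.0964 0.061 ]
top red 0.41 192.8 213.0 12 11 [0.4742 0.2192 0.061 ] [0.486  0.2197 0.061 ]
top green 0.68 220.2 212.5 13 12 [0.4773 0.154  0.061 ] [0.4903 0.1546 0.061 ]
top blue 0.66 231.1 246.3 11 10 [0.3979 0.1251 0.061 ] [0.4081 0.1255 0.061 ]
```

View pics/k_side.png

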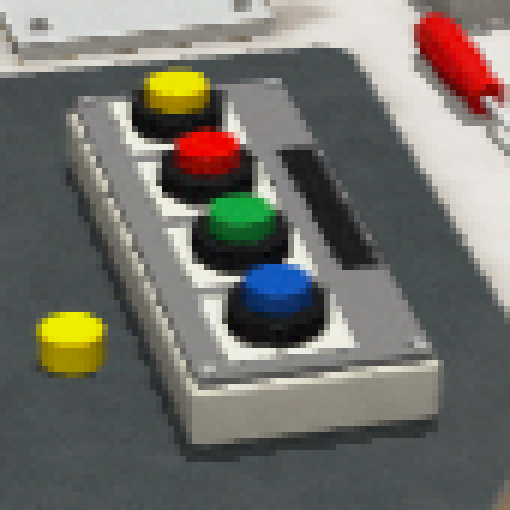

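View pics/k_top.png

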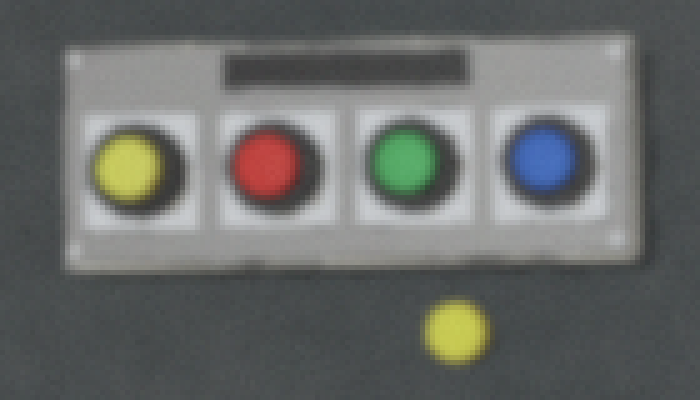

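The keys are clear in both views. From large y to small y they are yellow, red, green, blue. I'll take the centres from colour.

```bash
python3 - <<'E'
from h import *
p=robot.get_image('top');hsv=cv2.cvtColor(p['image'],cv2.COLOR_BGR2HSV)
P={}
for k,hs in dict(yellow=(22,35),red=(170,190),green=(45,85),blue=(105,130)).items():
    g=((hsv[...,0]>=hs[0])&(hsv[...,0]<=hs[1])&(hsv[...,1]>100)).astype(np.uint8); g[:,:145]=0;g[:200]=0;g[228:]=0;g[:,265:]=0
    n,l,st,ce=cv2.connectedComponentsWithStats(g);i=1+st[1:,4].argmax()
    P[k]=ray(p,*ce[i],.061);print('top',k,ce[i].round(1),st[i],P[k].round(4))
print(P['green']-P['blue'],(P['yellow']-P['blue'])/3)
p=robot.get_image('side')
for k,(u,v) in dict(yellow=(178,81),red=(207,143),green=(242,207),blue=(279,278)).items(): print('side',k,ray(p,270+u/6-.5,165+v/6-.5,.061).round(4))
s=robot.state();print(s['time_s'],s['eef_pos'])
E
```

```text
top yellow [165.5 213.3] [159 207  14  13 145] [0.4716 0.284  0.061 ]
top red [199. 210.] [199 210   1   1   1] [0.4817 0.2046 0.061 ]
top green [220.6 212. ] [215 206  12  13 121] [0.4783 0.1531 0.061 ]
top blue [248.2 211.4] [242 205  13  13 134] [0.4817 0.0878 0.061 ]
[-0.00340157  0.06531915  0.        ] [-0.00336158  0.06541024  0.        ]
side yellow [0.4759 0.2849 0.061 ]
side red [0.4779 0.2179 0.061 ]
side green [0.4821 0.1531 0.061 ]
side blue [0.4856 0.0867 0.061 ]
2.4 [0.18763485 0.62232775 0.19267162]
```

>>> apply_moves:
  commands:
    - [0, -36, 41, 0, 0, 0]
    - [0, -36, 41, 0, 0, 0]
    - [0, -36, 41, 0, 0, 0]
    - [0, -36, 41, 0, 0, 0]
    - [0, -36, 41, 0, 0, 0]
    - [0, -36, 41, 0, 0, 0]
    - [0, -36, 41, 0, 0, 0]
    - [0, -36, 41, 0, 0, 0]
    - [0, -36, 41, 0, 0, 0]
    - [0, -36, 41, 0, 0, 0]
  claw: 0

```text
time_s: 3.65
eef_pos: [0.4845, 0.1492, 0.1945]
ee_rot: [[0.007, 0.281, 0.96], [0.004, 0.96, -0.281], [-1.0, 0.005, 0.005]]
force: [-0.3, 1.1, -0.4]
grip_width: -0.0001
```

>>> apply_moves:
  commands:
    - [40, 2, -5, 0, 0, 0]
    - [40, 0, 0, 0, 0, 0]
    - [28, 0, 0, 0, 0, 0]
    - [0, 0, 0, 0, 0, 0]

```text
time_s: 4.15
eef_pos: [0.4846, 0.1486, 0.0858]
ee_rot: [[0.011, 0.29, 0.957], [0.004, 0.957, -0.29], [-1.0, 0.007, 0.01]]
force: [0.2, 0.7, 0.3]
grip_width: -0.0002
```

```bash
python3 - <<'E'
from h import *
for n in('side','top'):
    im=robot.get_image(n)['image']
    c=im[125:250,250:375] if n=='side' else im[160:260,140:280]
    cv2.imwrite(f'pics/a_{n}.png',cv2.resize(c,None,fx=4.5,fy=4.5,interpolation=2))
s=robot.state();print(s['time_s'],s['eef_pos'],s['force'])
E
```

```text
4.25 [0.4869984  0.14913327 0.08900293] [ 0.21058398 -0.66596388  0.51398576]
```

View pics/a_side.png

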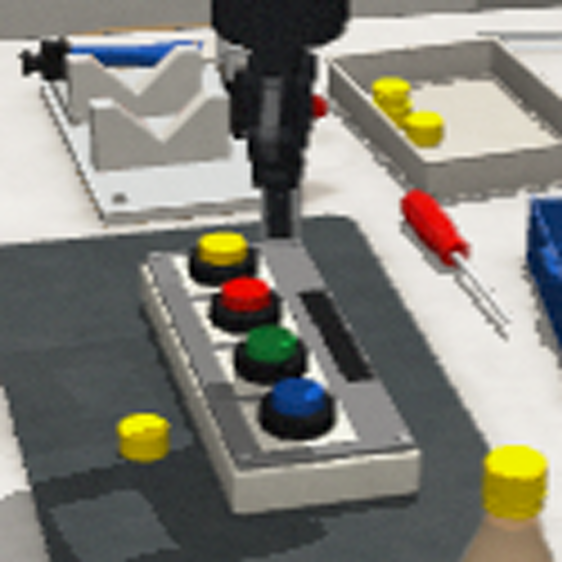

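View pics/a_top.png

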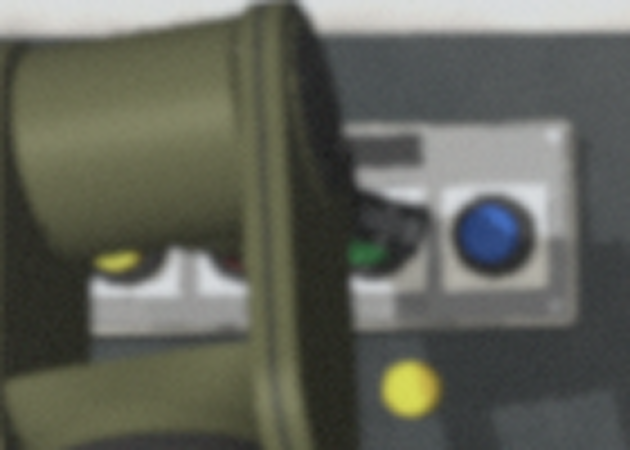

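In the side view the fingertip ends at about (280,240), higher than I'd expect for a tip 26 mm above the green key. I'll project the reported TCP into both images and compare.

```bash
python3 - <<'E'
from h import *
s=robot.state();e=np.array(s['eef_pos']);print(s['time_s'],e)
for n in('side','top'):
    p=robot.get_image(n);im=p['image'].copy();R=cv2.Rodrigues(p['rvec'])[0]
    D=np.array([p['k1'],0,0,0.]);K=np.array([[p['fx'],0,p['cx']],[0,p['fy'],p['cy']],[0,0,1]])
    for q,c in((e,(255,0,255)),(e+[0,0,.05],(255,255,0)),(np.array([.48,.153,.061]),(255,255,255)),(np.array([.4835,.087,.061]),(255,255,255))):
        u=cv2.projectPoints(q.reshape(1,3),p['rvec'],p['tvec'],K,D)[0].ravel();print(n,u.round(1),(R@q+p['tvec'])[2].round(3))
        cv2.drawMarker(im,tuple(int(round(x)) for x in u),c,0,3,1)
    c=im[125:250,250:375] if n=='side' else im[160:260,140:280]
    cv2.imwrite(f'pics/b_{n}.png',cv2.resize(c,None,fx=4.5,fy=4.5,interpolation=0))
    if n=='side': 
        for v in range(150,200,4): print(v,p['range_z'][v,308:318:2].round(3))
E
```

```text
4.25 [0.4869984  0.14913327 0.08900293]
side [312. 190.] 1.427
side [312.  172.6] 1.401
side [309.1 199.1] 1.444
side [315.2 210.8] 1.389
150 [1.34  1.313 1.312 1.339 1.344]
154 [1.308 1.311 1.309 1.308 1.356]
158 [1.328 1.33  1.322 1.325 1.345]
162 [1.347 1.357 1.353 1.353 1.348]
166 [1.741 1.383 1.376 1.376 1.381]
170 [1.735 1.388 1.384 1.385 1.39 ]
174 [1.714 1.392 1.389 1.39  1.398]
178 [1.687 1.686 1.681 1.603 1.601]
182 [1.58  1.579 1.582 1.581 1.582]
186 [1.549 1.563 1.565 1.559 1.564]
190 [1.49  1.514 1.534 1.539 1.536]
194 [1.489 1.492 1.497 1.514 1.515]
198 [1.454 1.449 1.45  1.455 1.491]
top [219.7 207.2] 1.039
top [214.5 204.8] 0.989
top [220.7 211.3] 1.067
top [248.5 210.7] 1.066
```

View pics/b_side.png

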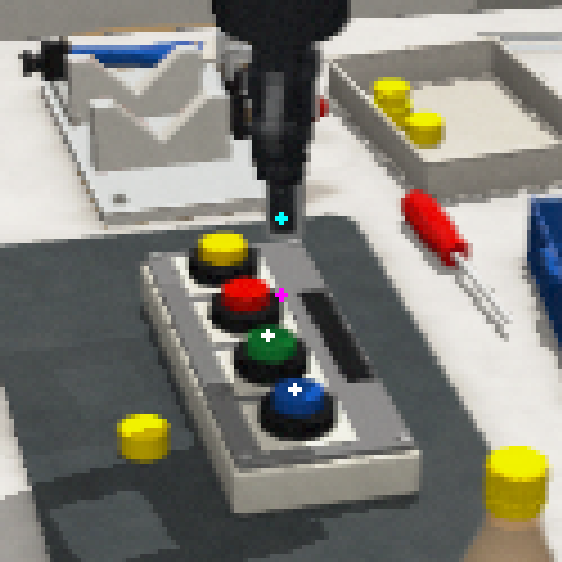

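View pics/b_top.png

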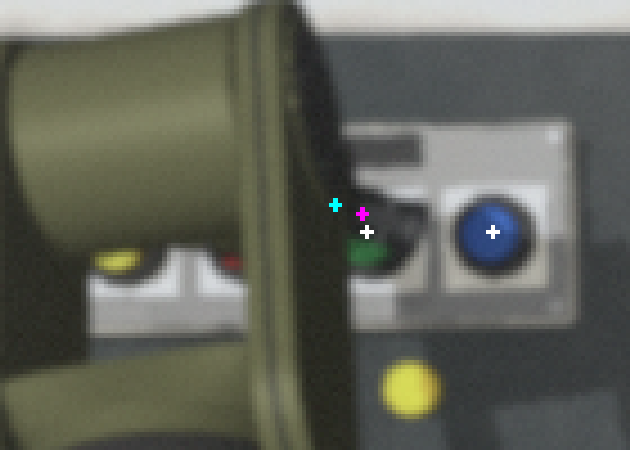

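```bash
python3 - <<'E'
from h import *
for n in ('side','top'):
    p=robot.get_image(n);R=cv2.Rodrigues(p['rvec'])[0];C=-R.T@p['tvec']
    def w(u,v):
        q=ray(p,u,v,0.);d=q-C;z=R[2]@d; return C+d*p['range_z'][v,u]/z
    if n=='side':
        for u in range(307,320,2):
            print(u,[(v,w(u,v).round(3).tolist()) for v in (164,170,176,177)])
        print('key g',w(309,200),'b',w(315,211))
    else:
        for v in range(196,216,3): print(v,[w(u,v).round(3).tolist() for u in range(216,238,3)])
s=robot.state();print(s['time_s'],s['eef_pos'],s['joint_pos'])
E
```

```text
307 [(164, [0.468, 0.119, 0.178]), (170, [0.53, 0.458, 0.004]), (176, [0.521, 0.409, 0.006]), (177, [0.519, 0.4, 0.007])]
309 [(164, [0.474, 0.122, 0.176]), (170, [0.478, 0.142, 0.15]), (176, [0.478, 0.144, 0.133]), (177, [0.526, 0.401, 0.006])]
311 [(164, [0.48, 0.126, 0.174]), (170, [0.482, 0.139, 0.151]), (176, [0.484, 0.146, 0.131]), (177, [0.484, 0.145, 0.129])]
313 [(164, [0.484, 0.119, 0.176]), (170, [0.488, 0.141, 0.15]), (176, [0.489, 0.146, 0.131]), (177, [0.488, 0.141, 0.13])]
315 [(164, [0.489, 0.119, 0.176]), (170, [0.491, 0.132, 0.154]), (176, [0.493, 0.139, 0.134]), (177, [0.492, 0.136, 0.132])]
317 [(164, [0.498, 0.141, 0.166]), (170, [0.498, 0.142, 0.149]), (176, [0.499, 0.143, 0.131]), (177, [0.552, 0.406, 0.001])]
319 [(164, [0.578, 0.504, 0.0]), (170, [0.569, 0.459, -0.0]), (176, [0.558, 0.406, 0.004]), (177, [0.557, 0.399, 0.004])]
key g [0.4791634  0.14948815 0.06018204] b [0.4841281  0.09225905 0.05763232]
196 [[0.49, 0.114, 0.274], [0.519, 0.163, 0.043], [0.519, 0.156, 0.04], [0.519, 0.149, 0.04], [0.519, 0.141, 0.042], [0.52, 0.134, 0.04], [0.52, 0.127, 0.038
[... 585 characters left out ...]
208 [[0.457, 0.088, 0.378], [0.471, 0.116, 0.237], [0.472, 0.112, 0.229], [0.472, 0.105, 0.231], [0.472, 0.1, 0.228], [0.473, 0.095, 0.222], [0.473, 0.09, 0.217], [0.491, 0.119, 0.039]]
211 [[0.452, 0.087, 0.38], [0.464, 0.115, 0.241], [0.468, 0.118, 0.202], [0.467, 0.108, 0.217], [0.467, 0.101, 0.222], [0.467, 0.095, 0.221], [0.484, 0.126, 0.037], [0.484, 0.119, 0.038]]
214 [[0.446, 0.085, 0.385], [0.474, 0.157, 0.061], [0.474, 0.149, 0.062], [0.461, 0.109, 0.214], [0.461, 0.101, 0.222], [0.461, 0.095, 0.221], [0.477, 0.126, 0.037], [0.477, 0.118, 0.04]]
4.45 [0.48788935 0.14943885 0.09020177] [ 1.90965404e-01 -1.14936375e-01  2.06842798e+00  1.79051848e-03
  1.16788582e+00 -1.08723836e+00]
```

```bash
python3 - <<'E'
from h import *
p=robot.get_image('side')
K=np.array([[p['fx'],0,p['cx']],[0,p['fy'],p['cy']],[0,0,1]])
f=lambda q:cv2.projectPoints(np.array(q,float).reshape(1,3),p['rvec'],p['tvec'],K,np.array([p['k1'],0,0,0.]))[0].ravel()
a=cv2.imread('pics/side0.png');b=p['image'].copy()
for im,e,c0 in((a,[.1875,.622,.192],(150,20)),(b,[.488,.1494,.0895],(275,125))):
    for dz in (0,.02,.04): 
        u=f(np.array(e)+[0,0,dz]);print(u.round(1));cv2.drawMarker(im,tuple(int(round(x)) for x in u),(255,0,255),0,1,1)
t=[cv2.resize(im[y:y+90,x:x+75],None,fx=5,fy=5,interpolation=0) for im,(x,y) in((a,(150,20)),(b,(275,125)))]
cv2.imwrite('pics/c.png',np.hstack(t))
s=robot.state();print(s['time_s'],s['eef_pos'],s['grip_width'])
E
```

```text
[190.6 101.8]
[189.9  95.6]
[189.2  89.3]
[312.3 189.8]
[312.4 182.9]
[312.4 175.9]
4.5 [0.48774647 0.14939937 0.08998773] -0.00044441241991314114
```

View pics/c.png

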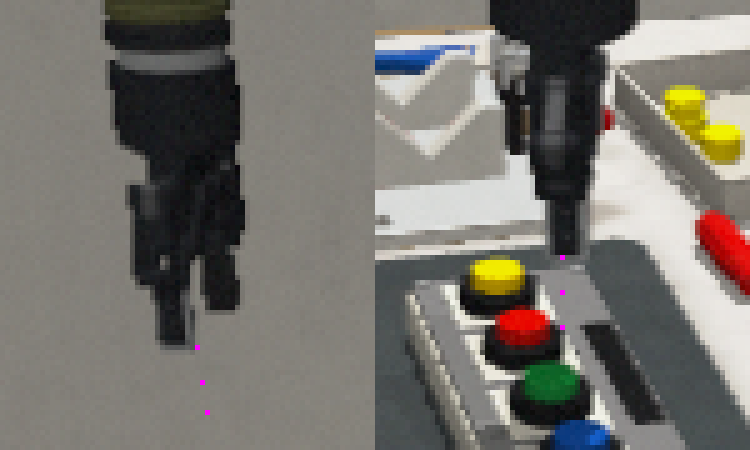

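The tip is really at z≈0.130 by depth, while the state reports 0.090. That is a steady offset of about 40 mm along the tool, and it was already there at the start. The cameras place the keys at their known height, so I trust the images for z. I'll descend in stages while watching force and pictures.

>>> apply_moves:
  commands:
    - [20, 1, -7, 0, 0, 0]
    - [20, 0, 0, 0, 0, 0]
    - [0, 0, 0, 0, 0, 0]

```text
time_s: 4.88
eef_pos: [0.4842, 0.1534, 0.0524]
ee_rot: [[0.025, 0.288, 0.957], [0.007, 0.957, -0.289], [-1.0, 0.014, 0.022]]
force: [0.2, -0.3, 0.5]
grip_width: 0.0001
```

```bash
cat >> h.py <<'E'
def look(tag):
    p=robot.get_image('side');R=cv2.Rodrigues(p['rvec'])[0];C=-R.T@p['tvec']
    def w(u,v):
        d=ray(p,u,v,0.)-C;return C+d*p['range_z'][v,u]/(R[2]@d)
    for v in range(170,206):
        r=[(u,w(u,v)) for u in range(300,326)]
        r=[(u,q) for u,q in r if .063<q[2]<.2 and q[1]>.05 and q[1]<.2]
        if r: print(v,r[0][0],r[-1][0],'x %.3f..%.3f'%(r[0][1][0],r[-1][1][0]),'med',np.median([q for _,q in r],0).round(3))
    s=robot.state();print(s['time_s'],s['eef_pos'],s['force'])
    K=np.array([[p['fx'],0,p['cx']],[0,p['fy'],p['cy']],[0,0,1]])
    cv2.imwrite(f'pics/{tag}.png',cv2.resize(p['image'][140:240,260:360],None,fx=5,fy=5,interpolation=0))
E
python3 -c "
from h import *
look('d1')"
```

```text
170 304 316 x 0.458..0.499 med [0.472 0.102 0.17 ]
171 304 316 x 0.459..0.499 med [0.472 0.103 0.166]
172 304 316 x 0.459..0.499 med [0.473 0.108 0.161]
173 305 316 x 0.461..0.498 med [0.474 0.107 0.158]
174 305 316 x 0.462..0.496 med [0.475 0.111 0.154]
175 305 316 x 0.463..0.496 med [0.478 0.123 0.145]
176 305 315 x 0.464..0.490 med [0.476 0.121 0.144]
177 305 315 x 0.465..0.493 med [0.476 0.125 0.139]
178 307 315 x 0.474..0.494 med [0.482 0.141 0.128]
179 307 315 x 0.474..0.494 med [0.482 0.142 0.124]
180 307 315 x 0.474..0.494 med [0.482 0.142 0.122]
181 307 315 x 0.473..0.493 med [0.483 0.142 0.119]
182 307 315 x 0.475..0.493 med [0.482 0.142 0.115]
183 307 315 x 0.474..0.494 med [0.483 0.145 0.112]
184 307 315 x 0.474..0.493 med [0.483 0.141 0.11 ]
185 307 315 x 0.473..0.494 med [0.484 0.142 0.108]
186 307 315 x 0.474..0.493 med [0.483 0.146 0.103]
187 307 315 x 0.474..0.494 med [0.482 0.141 0.102]
188 307 315 x 0.475..0.494 med [0.482 0.141 0.099]
189 308 315 x 0.476..0.495 med [0.485 0.146 0.093]
199 310 310 x 0.482..0.482 med [0.482 0.148 0.064]
200 308 308 x 0.475..0.475 med [0.475 0.143 0.064]
4.925 [0.48511903 0.15356942 0.05349768] [ 0.48439684 -0.55752665 -0.05046241]
```

View pics/d1.png

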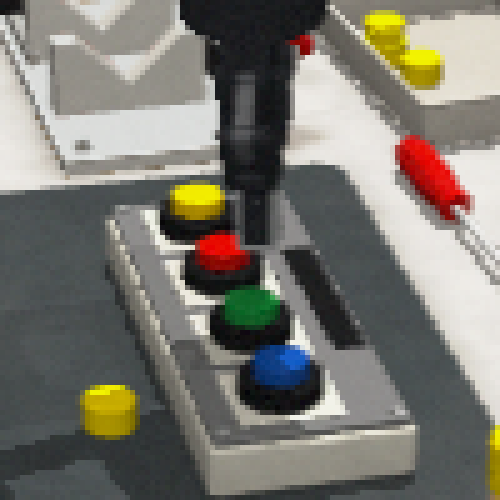

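The tip is now at z≈0.094 by depth (reported 0.053), x≈0.484, over the green key. I'll go down to just above it.

>>> apply_moves:
  commands:
    - [14, -1, -3, 0, 0.02, 0]
    - [12, 0, 0, 0, 0, 0]
    - [0, 0, 0, 0, 0, 0]

```text
time_s: 5.3
eef_pos: [0.4839, 0.154, 0.0279]
ee_rot: [[0.01, 0.289, 0.957], [0.014, 0.957, -0.289], [-1.0, 0.016, 0.006]]
force: [0.4, 0.6, 1.1]
grip_width: -0.0002
```

```bash
python3 -c "
from h import *
look('d2')" | tail -14
```

```text
187 308 315 x 0.477..0.494 med [0.484 0.142 0.102]
188 308 315 x 0.477..0.494 med [0.484 0.144 0.097]
189 308 315 x 0.477..0.494 med [0.484 0.142 0.096]
190 305 315 x 0.477..0.493 med [0.483 0.141 0.093]
191 308 315 x 0.477..0.493 med [0.485 0.144 0.089]
192 308 315 x 0.476..0.494 med [0.483 0.141 0.088]
193 308 315 x 0.477..0.494 med [0.485 0.144 0.083]
194 308 315 x 0.476..0.494 med [0.485 0.144 0.08 ]
195 308 315 x 0.477..0.495 med [0.485 0.144 0.077]
196 308 315 x 0.477..0.494 med [0.484 0.144 0.074]
197 308 315 x 0.476..0.494 med [0.485 0.146 0.07 ]
198 309 314 x 0.480..0.492 med [0.485 0.147 0.067]
200 309 315 x 0.478..0.494 med [0.486 0.142 0.063]
5.35 [0.48431838 0.15410196 0.02846554] [-0.80158826 -0.07863542 -0.65276599]
```

View pics/d2.png

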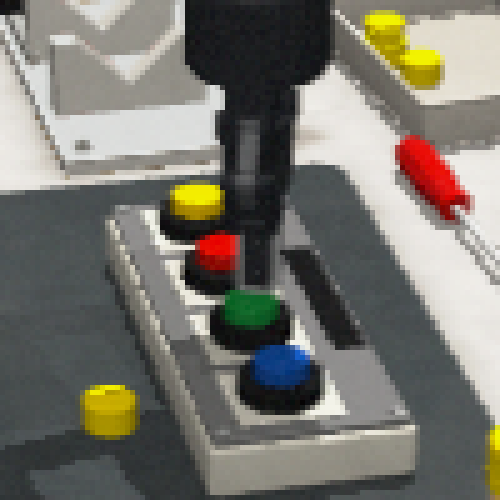

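The tip is just above the green key at (255,290) in the crop, about 7 mm over it and well centred. Now short steps with the force watched.

>>> apply_moves:
  commands:
    - [4, 0, -2, 0, 0, 0]
    - [3, 0, 0, 0, 0, 0]
    - [0, 0, 0, 0, 0, 0]

```text
time_s: 5.72
eef_pos: [0.4829, 0.155, 0.0218]
ee_rot: [[0.012, 0.288, 0.957], [0.014, 0.957, -0.289], [-1.0, 0.017, 0.007]]
force: [-0.2, -0.2, 1.3]
grip_width: -0.0
```

>>> apply_moves:
  commands:
    - [3, 0, 0, 0, 0, 0]
    - [2, 0, 0, 0, 0, 0]
    - [0, 0, 0, 0, 0, 0]

```text
time_s: 6.1
eef_pos: [0.4832, 0.155, 0.0174]
ee_rot: [[0.012, 0.288, 0.957], [0.014, 0.957, -0.288], [-1.0, 0.017, 0.008]]
force: [-2.1, -1.2, 2.9]
grip_width: -0.0
```

```bash
python3 -c "
from h import *
look('d3')
print(np.mean([ (robot.get_image('side'),robot.state()['force'])[1] for _ in range(6)],0))" | tail -4
```

```text
199 308 314 x 0.475..0.492 med [0.482 0.142 0.067]
200 311 312 x 0.483..0.486 med [0.484 0.141 0.064]
6.15 [0.48319837 0.15503339 0.01744993] [-1.47971971 -1.09557571  3.16961472]
[-1.39090631 -0.58860671  2.98707653]
```

View pics/d3.png

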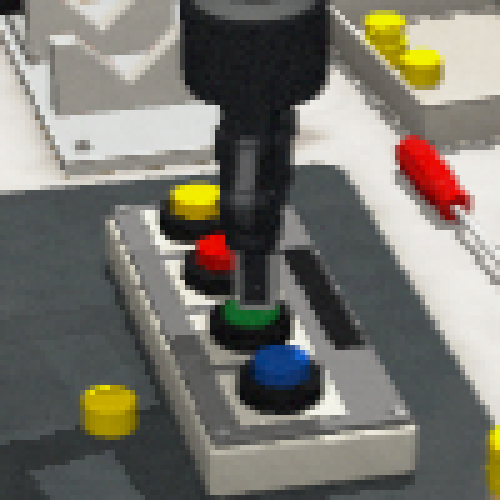

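>>> apply_moves:
  commands:
    - [1.5, 0, 0, 0, 0, 0]
    - [0, 0, 0, 0, 0, 0]

```text
time_s: 6.7
eef_pos: [0.4832, 0.155, 0.0166]
ee_rot: [[0.012, 0.288, 0.957], [0.014, 0.957, -0.288], [-1.0, 0.017, 0.007]]
force: [-2.4, -1.1, 4.5]
grip_width: 0.0002
```

>>> apply_moves:
  commands:
    - [1.5, 0, 0, 0, 0, 0]
    - [0.5, 0, 0, 0, 0, 0]

```text
time_s: 6.95
eef_pos: [0.4832, 0.155, 0.0165]
ee_rot: [[0.01, 0.288, 0.958], [0.013, 0.957, -0.288], [-1.0, 0.016, 0.006]]
force: [-4.8, -0.7, 6.5]
grip_width: -0.0
```

```bash
python3 -c "
from h import *
look('d4')
print(np.mean([ (robot.get_image('side'),robot.state()['force'])[1] for _ in range(6)],0))" | tail -4
```

```text
199 307 315 x 0.474..0.494 med [0.482 0.144 0.066]
200 309 314 x 0.478..0.491 med [0.481 0.14  0.064]
7.0 [0.48328089 0.15503945 0.01648228] [-5.44417924 -1.91912339  7.25361   ]
[-4.7409769  -1.49852823  8.59433718]
```

View pics/d4.png

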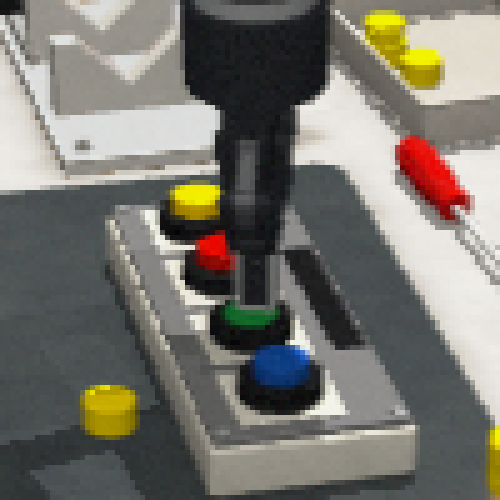

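The z reading stopped at 0.0165 while the force rose to 8.6 N, so the green key is fully down. I'll rise and move 66 mm over to blue.

>>> apply_moves:
  commands:
    - [-15, 0, 0, 0, 0, 0]
    - [-20, 0, 0, 0, 0, 0]
    - [0, -31, 11, 0, 0, 0]
    - [0, -31, 11, 0, 0, 0]
    - [0, 0, 0, 0, 0, 0]

```text
time_s: 7.92
eef_pos: [0.4883, 0.0882, 0.054]
ee_rot: [[0.017, 0.287, 0.958], [0.015, 0.958, -0.287], [-1.0, 0.019, 0.012]]
force: [0.2, 0.1, 0.1]
grip_width: -0.0003
```

```bash
python3 -c "
from h import *
look('e1')" | tail -6
```

```text
197 314 322 x 0.479..0.498 med [0.489 0.076 0.105]
198 314 322 x 0.480..0.499 med [0.488 0.075 0.103]
199 306 322 x 0.471..0.499 med [0.487 0.079 0.098]
200 314 321 x 0.480..0.497 med [0.489 0.084 0.093]
201 306 306 x 0.469..0.469 med [0.469 0.14  0.063]
7.975 [0.48823882 0.08890567 0.05398244] [-0.63318351  0.11028736 -0.58255301]
```

View pics/e1.png

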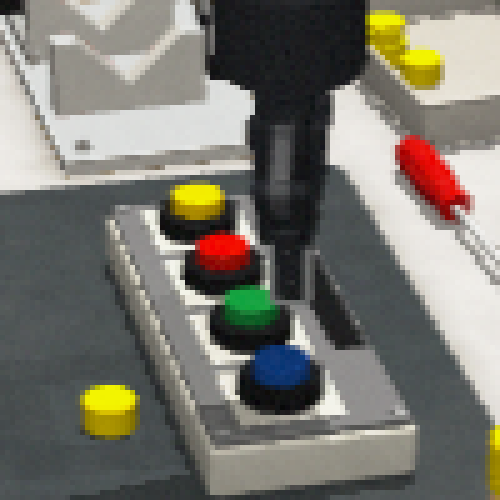

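Green has sprung back up and the finger is over blue.

>>> apply_moves:
  commands:
    - [14, -1, -3, 0, 0.01, 0]
    - [14, 0, 0, 0, 0, 0]
    - [0, 0, 0, 0, 0, 0]

```text
time_s: 8.35
eef_pos: [0.4843, 0.0911, 0.0232]
ee_rot: [[0.005, 0.284, 0.959], [0.019, 0.959, -0.284], [-1.0, 0.019, -0.0]]
force: [-0.1, -0.1, -0.0]
grip_width: 0.0002
```

```bash
python3 -c "
from h import *
look('e2')" | tail -1
```

```text
8.4 [0.484796   0.09114902 0.023852  ] [-0.70852862  0.18602706 -0.18633189]
```

View pics/e2.png

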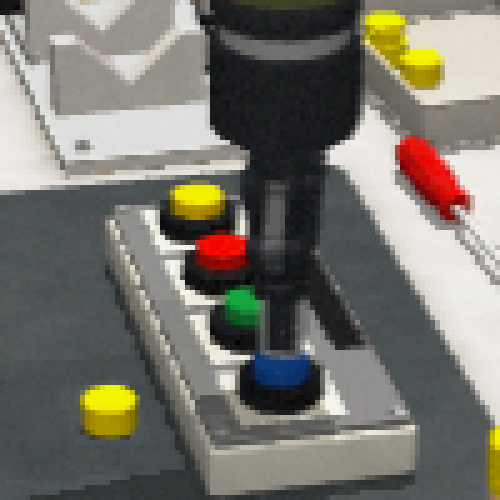

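The finger is centred just above blue, with no force yet. I'll press the same way as on green.

>>> apply_moves:
  commands:
    - [3, -1, 0, 0, 0, 0]
    - [3, 0, 0, 0, 0, 0]
    - [2, 0, 0, 0, 0, 0]
    - [1.5, 0, 0, 0, 0, 0]
    - [0, 0, 0, 0, 0, 0]

```text
time_s: 9.02
eef_pos: [0.4854, 0.0906, 0.017]
ee_rot: [[0.006, 0.283, 0.959], [0.018, 0.959, -0.283], [-1.0, 0.019, 0.0]]
force: [-2.3, -1.2, 2.6]
grip_width: -0.0001
```

>>> apply_moves:
  commands:
    - [1.5, 0, 0, 0, 0, 0]
    - [1.5, 0, 0, 0, 0, 0]
    - [0.5, 0, 0, 0, 0, 0]

```text
time_s: 9.4
eef_pos: [0.4854, 0.0907, 0.0165]
ee_rot: [[0.004, 0.283, 0.959], [0.018, 0.959, -0.283], [-1.0, 0.019, -0.001]]
force: [-3.2, -0.9, 5.0]
grip_width: -0.0003
```

```bash
python3 -c "
from h import *
look('e3')
print(np.mean([ (robot.get_image('side'),robot.state()['force'])[1] for _ in range(4)],0))" | tail -2
```

```text
9.45 [0.48548796 0.09065463 0.01649141] [-5.08287932 -1.27821729  8.6137566 ]
[-3.92788747 -0.47979357  8.43399523]
```

View pics/e3.png

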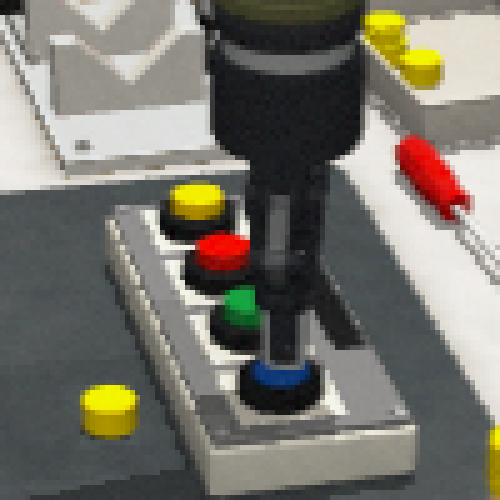

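Blue is at its stop: same z of 0.0165, 8.4 N, and the key is visibly down. Now I'll withdraw upward.

>>> apply_moves:
  commands:
    - [-15, 0, 0, 0, 0, 0]
    - [-35, 0, 0, 0, 0, 0]
    - [-45, 0, 0, 0, 0, 0]
    - [-45, 0, 0, 0, 0, 0]
    - [0, 0, 0, 0, 0, 0]
    - [0, 0, 0, 0, 0, 0]

```text
time_s: 10.4
eef_pos: [0.4854, 0.088, 0.1622]
ee_rot: [[0.008, 0.283, 0.959], [0.019, 0.959, -0.284], [-1.0, 0.02, 0.002]]
force: [0.2, 0.2, -0.7]
grip_width: 0.0002
```

```bash
python3 -c "
from h import *
for n in('side','top'):
    p=robot.get_image(n);cv2.imwrite(f'pics/f_{n}.png',p['image'])
s=robot.state();print(s['time_s'],s['eef_pos'],s['force'],np.abs(s['joint_vel']).max())"
```

```text
10.5 [0.48527833 0.08799668 0.16177548] [-0.38563191 -0.52781229 -0.87744353] 0.010856080881639493
```

View pics/f_side.png

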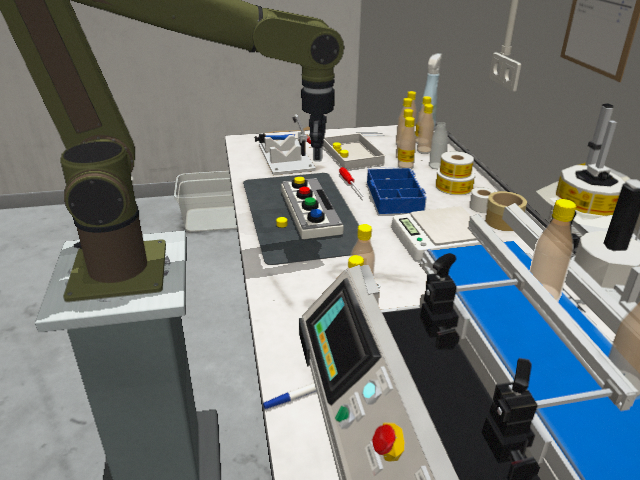

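View pics/f_top.png

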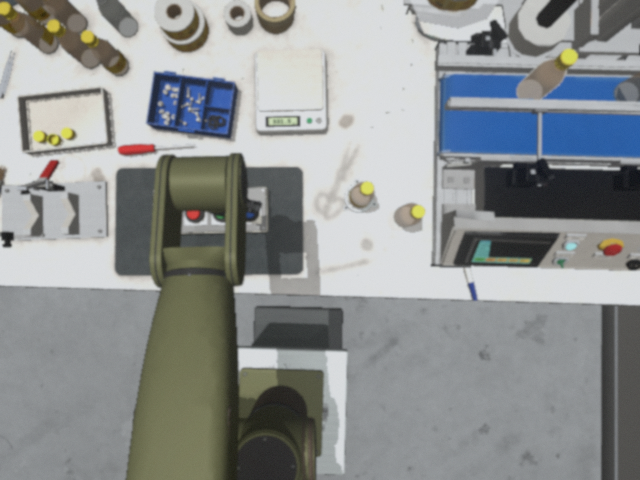

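The arm is clear and all four keys are up. The bottles at (362,195) and (410,215), the cap and the marker are unmoved. Handing in.

```bash
python3 -c "
from cell import robot
print(robot.sign_off())"
```

```text
the job is handed in; nothing more can be done
None
```

I judged the bottle in the ring to be labelled, pressed the green key, then the blue key, withdrew straight up and handed the job in at about 10.5 s.

- **Verdict:** In the averaged top view only the ring bottle has a yellow arc on its near-left side. The networks agreed from the top view (labelled 0.90 in the ring, plain 0.78 for the free bottle). The side view hides the label area, so this rests on the top view alone.
- **Presses:** Each key went down until z stopped moving, at about 8.5 N, so both were at the end of their travel. Green was visibly up again before I pressed blue. I have no direct reading of key travel.
- **Final checks:** All four keys look up in the side view. The bottles, cap and marker look unmoved by eye; I did not measure them again. The arm hangs clear of everything, and the force reading is about zero.
- **Disagreement:** The reported tool tip read about 40 mm lower than the finger end seen in the side camera's depth. I used camera depth and force for the height instead, and contact came where the pictures predicted.

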